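# Raise the dust hood's sash to its working height

## Robot

A 6-joint arm with a two-finger parallel gripper is mounted at the origin on the work surface. World frame = base frame: x ahead of the robot, y to its left, z up, the work surface at z = 0. Lengths are in m, angles in rad, forces in N, time in s.
With the tool pointing down it reaches from about 0.25 to 0.725 m from the base axis. Payload 4 kg.
Tool frame: the origin (TCP) lies on the centre line of the jaws, within the pads' length; the fingertips stand 14 mm ahead of it and the grasp point (between the pads) lies 5 mm behind it; z points along the fingers, x is the direction in which the jaws open and shut, and the axes are right-handed (so a half turn about z gives the same grasp; the last joint's range is limited). The gripper opens to 85 mm and grips with 20 to 120 N. Pads are 22 mm wide; open, the fingers measure 114 mm over their backs; the gripper's body (76 mm by 85 mm) begins 54 mm behind the grasp point. The pads swing forward as they close: fully open they stand 13 mm farther back than shut.
Start: joints at [1.153, 0.241, 0.005, 1.335, 0, 1.571], TCP at [0.203, 0.457, 0.245] pointing down, gripper open.
Joint ranges: [-2.72, 2.72], [-1.05, 1.87], [-1.09, 1.28], [-1.99, 2.15], [-1.42, 1.44], [-3.14, 3.14]. Speed limits (rad/s): [2.79, 2.79, 3.14, 3.14, 3.14, 3.14].

## Interface

Orientations are given as a unit quaternion [x, y, z, w].
In Python, from workcell import get_obs, optics, ticket gives the robot as it stands.
- The arm moves only by the shell command python3 -m inch 'ROWS'. ROWS is JSON, a list that holds one entry, the list of rows, each a list of 5 numbers: the finger opening in cm, from 0 to 8.54, then the shift along the tool's x, y, z in cm, then the turn about the tool's z in degrees. In form: [[[fingers, dx, dy, dz, roll], ...]]. A call has exactly 5 rows; each row is the pose to reach, as a shift and turn from the pose measured when the call began, along the tool's axes at that moment; what a row does not reach only later rows make up. A row lasts 1/8 s, in which the tool goes at most 62.5 mm and 10.7 degrees, less where a joint would pass 70% of its speed; a pose out of reach is approached as far as the arm can. A call with a gripper value outside its range is refused whole. The fingers move at their own pace and stop on an object; the grip force is fixed at half the most. Time passes only in rows, so rows that repeat a pose let the fingers close, or fill a call up. It gives the time, the measured TCP pose, the force and the opening at its end, in the units of the state.
- get_obs(): the state, without advancing time (a new reading comes with each control period).
- optics.camera(name): name is "scene" or "top" or "wrist"; returns (picture, depth): 384x512x3 uint8, red, green, blue; 384x512 float32, m along the optical axis (not along the pixel's ray), 0 where there is no reading.
- optics.camera_info(name): a dict with "vfov" (degrees; the focal length in pixels is half the picture's height over the tangent of half this angle, whatever the lens; pixels are square), "cx", "cy" (the principal point, pixels), "R" (3x3) and "t" (3): a world point X has camera coordinates R X + t. Camera axes: x right, y down, z forward; pixel columns grow to the right and rows downward; lengths in m; the calibration is good to about 2 mm. A picture is of the moment at which its call begins: read the wrist's pose just before it. camera_info takes no time and is no camera call; for the wrist camera it gives the pose at the moment of the call.
- ticket.job_done(): hands the job in, once; it reports no verdict.
The state is a dict: "clock": time; "joint_pos": joint angles; "joint_vel": joint speeds; "tau": joint torques, N m; "eef_pos": TCP position; "tool_rot": TCP orientation; "ft_force": force on the tool from outside, world axes, zero at the start; "ft_torque": the same for the moment, N m; "grip_width": finger opening in m.
Only numpy, scipy, OpenCV 4.12 (cv2) and the standard library are available. Lean on these libraries where they do the work, as an engineer would, in place of code of your own. Each camera call takes 0.05 s, during which the arm holds its last target.

## Task

Open the little dust hood for work: push its counterweighted clear window up by its lip, with the fingers under the lip, until the lip is level with the steel pointer tab on the hood's right-hand front post. Push gently and do not grip the lip, keep off the clear pane, leave the things standing about undisturbed, then come away and leave the window standing at that height.

Things in the scene. Friction and masses are not known exactly. Their poses are not given: they have to be found in the camera images.
- sash (a joint): height of the sliding window (sash) above its closed place, in m: 0 = down on the sill, grows straight up, end stop at 0.225; starts partly open, 0.05 to 0.09. Counterweighted: it stays at whatever height it is left, yields to about 3 to 5 N up or down, hardly runs on after a push, and is rigid sideways.
- lip: bare aluminium shelf, 306 wide, 8 mm thick, along the foot of the sash, sticking out of the hood's front. Origin: mid-width in its round front edge (radius 4 mm), at half thickness, 80 mm above the bench plus the joint value. x into the hood, y left along the edge, z up. Runs back 49 mm to the sash's 24 mm high bottom rail; the front 35 mm overhang posts and base, only bench beneath.
- pane: the sash's clear pane, 306 mm wide, 158 mm high, 5 mm thick, rising from the rail at the back of the lip, with a thin aluminium rail along its top. Origin at its middle; it lies 56 mm behind and 98 mm above the lip's origin. Axes as the lip. Do not touch.
- pointer: working-height mark: flat horizontal steel tab, 8 mm thick like the lip, 40 wide, standing 34 mm out of the hood's right front post (the one farther from the robot), 7 mm beside the lip's right end, on a 32 mm square clamp plate. Fixed. Origin: on the post's front face at half the tab's thickness, the height the lip's origin must reach (tops flush). x into the hood, y left, z up.
- hood: bench-top dust hood, fixed: grey base 260 deep x 410 wide x 70 mm high, aluminium posts, clear walls and roof, 480 mm high, grey fan unit on top. Stands left of the middle, its front (the sash) facing right and a little to the robot. Origin: middle of the base, on the bench. x into the hood (yaw 0.85 to 1.3), y to its left, z up. Front of its posts at x = -0.13, lip's origin at x = -0.161.
- jar: loose closed jar, 54 mm across, 75 mm high, standing inside the hood, in its left half. Origin: middle of its underside. Leave alone.
- handpiece: loose grey rotary-tool handpiece lying on the bench in front of the hood's right half: body 130 x 30 x 30 mm along its x, with a nose that reaches 125 mm from the origin in +x. Origin: middle of the body's underside. Leave alone.
- bowl: loose white bowl, 90 mm across, 40 mm high, standing inside the hood, in its right half. Origin: middle of its underside. Leave alone.
- rouge: loose block of red-brown polishing compound, 100 x 40 x 30 mm, on the bench in front of the hood's left part. Origin: middle of its underside. Leave alone.

How it is judged:
By the outcome, as a careful person would: the job done as asked, in the order asked, and still so for the second after the job is handed in, with the robot touching nothing.
It also fails if it takes over 35 s, if anything falls off the work surface, if the arm or the gripper's body presses on something with over 40 N, if the wrist force passes 120 N, or if a joint passes its speed limit or range.

## Working session

There is one attempt and no reset: what is moved stays moved. The work goes in short steps, Python scripts to look and compute and a shell command to move; the robot and the scene stay as the last step left them, time stands still between calls to the robot, and variables do not carry over. Pictures are saved under pics/ and viewed, and the job is handed in when it is done.

```bash
ls; mkdir -p pics
python3 - <<'E'
from workcell import get_obs, optics
import cv2,numpy as np
o=get_obs(); print(o)
for n in ["scene","top","wrist"]:
    i=optics.camera_info(n); p,d=optics.camera(n)
    print(n,i)
    cv2.imwrite(f"pics/{n}0.png",p[:,:,::-1]); np.save(f"pics/{n}0.npy",d)
E
```

```text
pics
{'clock': 0.0, 'joint_pos': array([ 1.15302556e+00,  2.41452992e-01,  3.70160720e-03,  1.33517034e+00,
       -2.91296963e-05,  1.57079231e+00]), 'joint_vel': array([ 0.00062367, -0.00143635, -0.00080983,  0.00027465, -0.00047096,
        0.00068449]), 'tau': array([-1.23073340e-03, -3.72309709e+01,  2.52411443e+01,  1.68768014e-02,
       -2.06134109e-05,  4.47144529e-06]), 'eef_pos': array([0.20262537, 0.45644403, 0.24438429]), 'tool_rot': array([ 8.38367065e-01,  5.45105067e-01, -8.82997017e-04,  5.91491150e-04]), 'ft_force': array([ 0.15220797, -0.07324824,  0.39747693]), 'ft_torque': array([-0.05681061, -0.02393935, -0.01061651]), 'grip_width': 0.08526950689349531}
scene {'vfov': 50.50452388901929, 'cx': 254.38743890527365, 'cy': 194.43720833364577, 'R': array([[ 0.72270664, -0.69113315,  0.00548527],
       [-0.65423636, -0.68664033, -0.31701711],
       [ 0.22286744,  0.2255217 , -0.94840396]]), 't': array([-0.40327904,  0.45602751,  0.93131564])}
top {'vfov': 45.97482934312119, 'cx': 251.98357624782952, 'cy': 191.1484420768246, 'R': array([[ 8.84140433e-02, -9.96083745e-01,  3.60930268e-04],
       [-9.64810730e-01, -8.57282706e-02, -2.48577794e-01],
       [ 2.47635242e-01,  2.16295385e-02, -9.68611868e-01]]), 't': array([-0.03432955,  0.63812432,  0.84783826])}
wrist {'vfov': 68.69222282341148, 'cx': 258.43845495062243, 'cy': 192.52453176357716, 'R': array([[ 0.40595187,  0.91389371, -0.00117307],
       [ 0.86864041, -0.38545079,  0.31127405],
       [ 0.28401923, -0.12738125, -0.95031947]]), 't': array([-0.50061726, -0.03955858,  0.38053322])}
```

View pics/scene0.png

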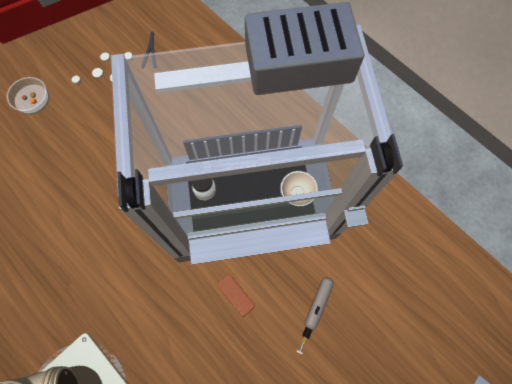

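View pics/top0.png

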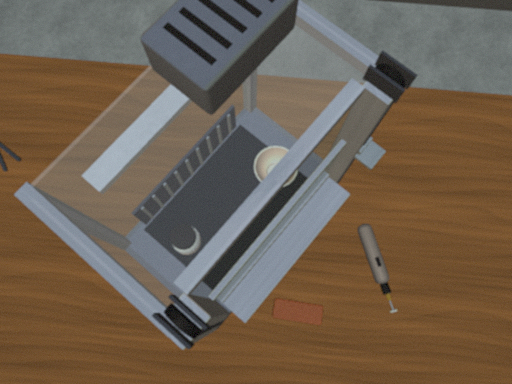

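View pics/wrist0.png

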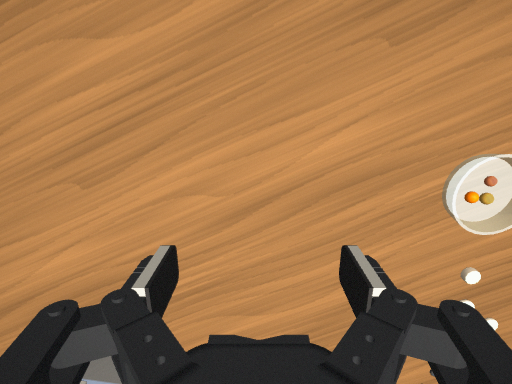

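The tool shift/turn command keeps the tool axis fixed, so getting fingers under the lip needs thought. First I'll measure the scene.

```bash
cat > h.py <<'E'
import numpy as np,cv2
from workcell import get_obs, optics
def cloud(info,d):
    H,W=d.shape; f=H/2/np.tan(np.radians(info["vfov"])/2)
    v,u=np.mgrid[:H,:W]
    P=np.dstack([(u-info["cx"])/f*d,(v-info["cy"])/f*d,d])
    X=(P-info["t"])@np.array(info["R"])
    X[d<=0]=np.nan
    return X
def proj(info,X,H=384):
    f=H/2/np.tan(np.radians(info["vfov"])/2)
    c=np.array(info["R"])@np.asarray(X,float)+info["t"]
    return c[0]/c[2]*f+info["cx"],c[1]/c[2]*f+info["cy"]
E
python3 - <<'E'
from h import *
np.set_printoptions(precision=3,suppress=True)
C={n:cloud(optics.camera_info(n),np.load(f"pics/{n}0.npy")) for n in["scene","top"]}
pts={"scene":[("lipR",328,236),("lipRf",328,243),("lipL",193,255),("lipLf",192,261),("lipmid",260,245),("rouge",235,296),("hand",320,305),("handtip",300,350),("ptr",356,217),("bowl",299,188),("jar",203,185),("bench",150,300),("bench",400,330),("base",260,210)],
"top":[("lipRf",346,195),("lipLf",245,318),("lipmid",290,255),("rouge",298,312),("hand",372,250),("tip",393,310),("ptr",371,152),("bowl",275,165),("bench",300,350)]}
for n,L in pts.items():
    for k,u,v in L: print(n,k,C[n][v,u])
E
```

```text
scene lipR [ 0.639 -0.148  0.152]
scene lipRf [ 0.628 -0.159  0.15 ]
scene lipL [0.397 0.025 0.151]
scene lipLf [0.387 0.017 0.15 ]
scene lipmid [ 0.517 -0.059  0.151]
scene rouge [ 0.407 -0.091  0.033]
scene hand [ 0.539 -0.246  0.031]
scene handtip [ 0.433 -0.284  0.017]
scene ptr [ 0.664 -0.164  0.29 ]
scene bowl [ 0.609 -0.059  0.347]
scene jar [0.476 0.034 0.431]
scene bench [ 0.25   0.049 -0.001]
scene bench [ 0.64  -0.421 -0.   ]
scene base [ 0.543 -0.029  0.289]
top lipRf [ 0.629 -0.157  0.152]
top lipLf [0.39  0.012 0.154]
top lipmid [ 0.507 -0.059  0.151]
top rouge [ 0.408 -0.092  0.029]
top hand [ 0.547 -0.239  0.029]
top tip [ 0.429 -0.286  0.023]
top ptr [ 0.667 -0.168  0.29 ]
top bowl [ 0.569 -0.01   0.482]
top bench [ 0.333 -0.104  0.001]
```

Run:
```python
import cv2
a=cv2.imread("pics/scene0.png")[190:330,160:400]; cv2.imwrite("pics/scz.png",cv2.resize(a,None,fx=3.3,fy=3.3,interpolation=cv2.INTER_CUBIC))
a=cv2.imread("pics/top0.png")[120:340,190:420]; cv2.imwrite("pics/topz.png",cv2.resize(a,None,fx=2.7,fy=2.7,interpolation=cv2.INTER_CUBIC))
```

```text
(no output)
```

View pics/scz.png

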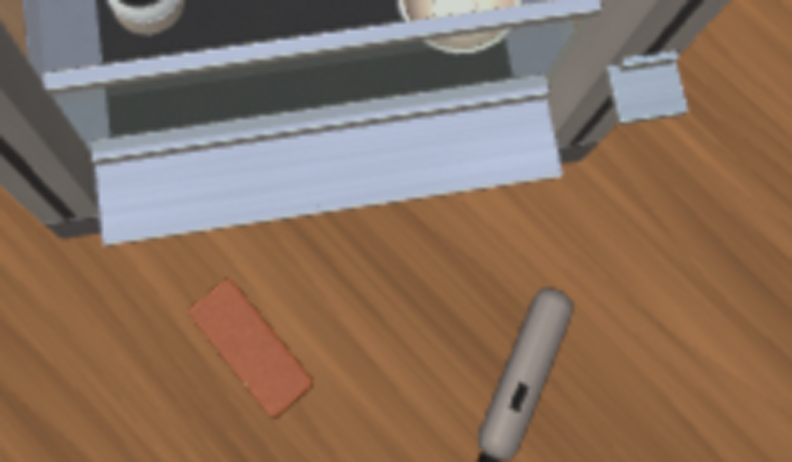

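View pics/topz.png

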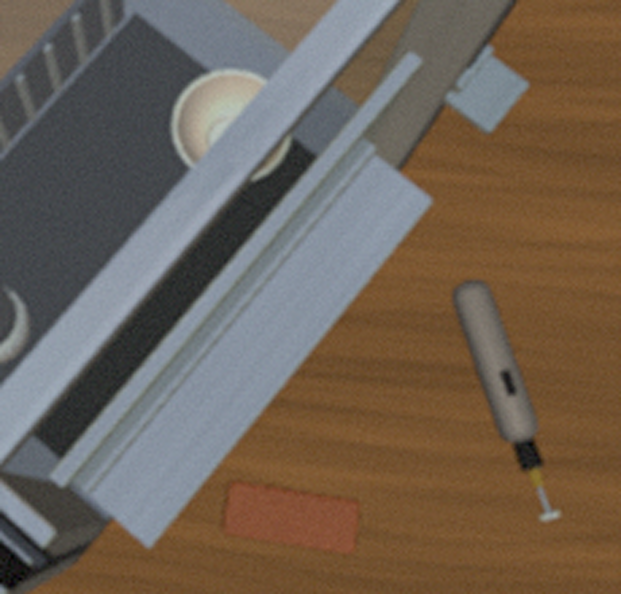

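```bash
cat >> h.py <<'E'
from scipy.spatial.transform import Rotation as Ro
np.set_printoptions(precision=4,suppress=True)
def st():
    o=get_obs(); R=Ro.from_quat(o["tool_rot"]).as_matrix()
    p=o["eef_pos"]; z=R[:,2]
    print("t %.2f p"%o["clock"],p,"q",o["joint_pos"],"w %.4f"%o["grip_width"],"F",o["ft_force"])
    print("X",R[:,0],"Y",R[:,1],"Z",z,"zaz %.1f pitchdown %.1f  base az %.1f r %.3f"%(np.degrees(np.arctan2(z[1],z[0])),-np.degrees(np.arcsin(z[2])),np.degrees(np.arctan2(p[1],p[0])),np.hypot(p[0],p[1])))
    return p,R
def go(target,R,p):
    print("shift cm",(R.T@(np.asarray(target)-p))*100)
E
python3 - <<'E'
from h import *
p,R=st()
go([.35,.38,.28],R,p)
go([.53,.56,.28],R,p)
i=optics.camera_info("wrist"); c=-np.array(i["R"]).T@i["t"]
print("cam in tool",R.T@(c-p), "axis",R.T@np.array(i["R"]).T)
E
```

```text
t 0.15 p [0.2027 0.4566 0.2446] q [ 1.153   0.2412  0.004   1.3352 -0.      1.5708] w 0.0860 F [-0.2101 -0.1598  0.0685]
X [ 0.4057  0.914  -0.0016] Y [ 0.914  -0.4057  0.    ] Z [-0.0006 -0.0014 -1.    ] zaz -113.1 pitchdown 89.9  base az 66.1 r 0.500
shift cm [-1.0286 16.5718 -3.5346]
shift cm [22.7261 25.7212 -3.5714]
cam in tool [ 0.0014 -0.0807 -0.1288] axis [[ 1.     -0.0005  0.0005]
 [ 0.0003  0.9503  0.3113]
 [-0.0007 -0.3113  0.9503]]
```

```bash
python3 -m inch '[[[0,-0.3,5.5,-1.5,0],[0,-0.6,11,-3,0],[0,-1,16.5,-4,0],[0,5,18.5,-4,0],[0,10,20.5,-4,0]]]'
python3 - <<'E'
from h import *
p,R=st(); az=np.radians(46)
go([p[0]+.31*np.cos(az),p[1]+.31*np.sin(az),p[2]],R,p)
E
```

```text
clock: 0.78
eef_pos: [0.4325, 0.465, 0.2847]
tool_rot: [0.839, 0.544, -0.0, 0.0]
ft_force: [-0.1, 0.2, 0.3]
grip_width: -0.0002
t 0.78 p [0.4325 0.465  0.2847] q [ 0.8217  0.5172  0.5123  1.5667 -0.0003  1.2414] w -0.0002 F [-0.0608  0.2058  0.2654]
X [ 0.4075  0.9132 -0.0008] Y [ 0.9132 -0.4075  0.    ] Z [-0.0003 -0.0008 -1.    ] zaz -111.0 pitchdown 90.0  base az 47.1 r 0.635
shift cm [29.1397 10.5773 -0.024 ]
```

```bash
python3 -m inch '[[[0,5.8,2.1,0,0],[0,11.7,4.2,0,0],[0,17.5,6.4,0,0],[0,23.4,8.5,0,0],[0,29,10.6,0,0]]]'
python3 - <<'E'
from h import *
p,R=st()
E
```

```text
clock: 1.4
eef_pos: [0.5524, 0.5869, 0.239]
tool_rot: [0.839, 0.544, 0.025, -0.006]
ft_force: [0.6, -0.6, -0.5]
grip_width: 0.0004
t 1.40 p [0.5524 0.5869 0.239 ] q [ 0.8158  0.9888  1.2732  1.803  -0.0004  1.2356] w 0.0004 F [ 0.5868 -0.6289 -0.5059]
X [0.4067 0.9122 0.0491] Y [ 0.9129 -0.4079  0.0175] Z [ 0.036   0.0377 -0.9986] zaz 46.3 pitchdown 87.0  base az 46.7 r 0.806
```

```bash
python3 -m inch '[[[0,-1,0,-6,0],[0,-2,-0.5,-12,0],[0,-4,-1,-18,0],[0,-5,-1.5,-24,0],[0,-6,-2,-31,0]]]'
python3 - <<'E'
from h import *
p,R=st()
E
```

```text
clock: 2.02
eef_pos: [0.4665, 0.4934, 0.4494]
tool_rot: [0.838, 0.544, 0.047, -0.011]
ft_force: [0.2, -0.1, -0.6]
grip_width: 0.0002
t 2.02 p [0.4665 0.4934 0.4494] q [ 0.8135  0.6988  1.2754  2.0502 -0.0002  1.2333] w 0.0002 F [ 0.2163 -0.1019 -0.632 ]
X [0.4045 0.91   0.0914] Y [ 0.9121 -0.4087  0.0323] Z [ 0.0668  0.0703 -0.9953] zaz 46.5 pitchdown 84.4  base az 46.6 r 0.679
```

```bash
python3 -m inch '[[[0,0,0,-6,0],[0,0,0,-12,0],[0,0,0,-18,0],[0,0,0,-24,0],[0,0,0,-31,0]]]'
python3 - <<'E'
from h import *
p,R=st()
E
```

```text
clock: 2.65
eef_pos: [0.4096, 0.4332, 0.5532]
tool_rot: [0.836, 0.542, 0.082, -0.02]
ft_force: [-0.0, 0.2, -0.9]
grip_width: -0.0002
t 2.65 p [0.4096 0.4332 0.5532] q [ 0.8135  0.5282  1.2752  2.1488 -0.0003  1.2333] w -0.0002 F [-0.0327  0.2154 -0.9265]
X [0.3984 0.9034 0.1586] Y [ 0.9099 -0.411   0.0559] Z [ 0.1158  0.1221 -0.9858] zaz 46.5 pitchdown 80.3  base az 46.6 r 0.596
```

```bash
python3 -m inch '[[[0,-3,-1,-6,0],[0,-5,-1.6,-12,0],[0,-7,-2.3,-18,0],[0,-9,-3,-24,0],[0,-11,-3.7,-31,0]]]'
python3 - <<'E'
from h import *
p,R=st()
E
```

```text
clock: 3.28
eef_pos: [0.3844, 0.4045, 0.6167]
tool_rot: [0.831, 0.539, 0.135, -0.032]
ft_force: [0.9, 0.4, -0.3]
grip_width: -0.0006
t 3.27 p [0.3844 0.4045 0.6167] q [0.8106 0.4177 1.2742 2.1487 0.0003 1.2305] w -0.0006 F [ 0.8857  0.3535 -0.3343]
X [0.3826 0.8868 0.2593] Y [ 0.9043 -0.4169  0.0916] Z [ 0.1893  0.1995 -0.9614] zaz 46.5 pitchdown 74.0  base az 46.5 r 0.558
```

```bash
python3 -m inch '[[[0,-2.5,-1,-63,0],[0,-2.5,-1,-63,0],[0,-2.5,-1,-63,0],[0,-2.5,-1,-63,0],[0,-2.5,-1,-63,0]]]'
python3 - <<'E'
from h import *
p,R=st()
E
```

```text
clock: 3.9
eef_pos: [0.356, 0.3751, 0.671]
tool_rot: [0.824, 0.534, 0.183, -0.044]
ft_force: [-0.2, -0.2, -0.2]
grip_width: 0.0
t 3.90 p [0.356  0.3751 0.671 ] q [ 0.8116  0.3165  1.2739  2.1487 -0.      1.2315] w 0.0000 F [-0.2369 -0.2176 -0.1922]
X [0.3615 0.8645 0.3492] Y [ 0.8968 -0.4248  0.1233] Z [ 0.2549  0.2686 -0.9289] zaz 46.5 pitchdown 68.3  base az 46.5 r 0.517
```

```bash
python3 -m inch '[[[0,34,12,-50,0],[0,34,12,-50,0],[0,34,12,-50,0],[0,34,12,-50,0],[0,34,12,-50,0]]]'
python3 - <<'E'
from h import *
p,R=st()
rad=np.array([.688,.726,0]);print(R.T@rad,R.T@[0,0,1])
E
```

```text
clock: 4.53
eef_pos: [0.339, 0.3573, 0.6991]
tool_rot: [0.819, 0.531, 0.21, -0.05]
ft_force: [0.6, 0.0, 0.5]
grip_width: 0.0002
t 4.53 p [0.339  0.3573 0.6991] q [ 0.8117  0.2611  1.2743  2.1489 -0.      1.2315] w 0.0002 F [0.6371 0.0298 0.4773]
X [0.3471 0.8494 0.3974] Y [ 0.8918 -0.4301  0.1403] Z [ 0.2901  0.3057 -0.9068] zaz 46.5 pitchdown 65.1  base az 46.5 r 0.492
[0.8555 0.3013 0.4216] [ 0.3974  0.1403 -0.9068]
```

```bash
python3 -m inch '[[[0,-21,-7,-60,0],[0,-21,-7,-60,0],[0,-21,-7,-60,0],[0,-21,-7,-60,0],[0,-21,-7,-60,0]]]'
python3 - <<'E'
from h import *
p,R=st()
rad=np.array([.688,.726,0]);print(R.T@rad,R.T@[0,0,1])
E
```

```text
clock: 5.15
eef_pos: [0.3035, 0.3176, 0.7503]
tool_rot: [0.808, 0.524, 0.262, -0.063]
ft_force: [-1.0, 0.1, -0.1]
grip_width: -0.0001
t 5.15 p [0.3035 0.3176 0.7503] q [0.8068 0.1513 1.274  2.1488 0.0019 1.2273] w -0.0001 F [-1.0087  0.1156 -0.0535]
X [0.3137 0.8143 0.4885] Y [ 0.8798 -0.4427  0.173 ] Z [ 0.3571  0.3755 -0.8553] zaz 46.4 pitchdown 58.8  base az 46.3 r 0.439
[0.807  0.2839 0.5183] [ 0.4885  0.173  -0.8553]
```

```bash
python3 -m inch '[[[0,-34,-12,-57,0],[0,-34,-12,-57,0],[0,-34,-12,-57,0],[0,-34,-12,-57,0],[0,-34,-12,-57,0]]]'
python3 - <<'E'
from h import *
p,R=st()
rad=np.array([.688,.726,0]);print(R.T@rad,R.T@[0,0,1])
E
```

```text
clock: 5.78
eef_pos: [0.2636, 0.276, 0.7948]
tool_rot: [0.795, 0.515, 0.312, -0.074]
ft_force: [-0.7, 0.5, 0.0]
grip_width: -0.0002
t 5.78 p [0.2636 0.276  0.7948] q [0.807  0.0429 1.2738 2.1487 0.0016 1.2276] w -0.0002 F [-0.6803  0.5052  0.0298]
X [0.2741 0.7727 0.5726] Y [ 0.8656 -0.4576  0.2032] Z [ 0.419   0.4399 -0.7943] zaz 46.4 pitchdown 52.6  base az 46.3 r 0.382
[0.7495 0.2633 0.6077] [ 0.5726  0.2032 -0.7943]
```

```bash
python3 -m inch '[[[0,-27,-9,-60,0],[0,-27,-9,-60,0],[0,-27,-9,-60,0],[0,-27,-9,-60,0],[0,-27,-9,-60,0]]]'; python3 -m inch '[[[0,-27,-9,-60,0],[0,-27,-9,-60,0],[0,-27,-9,-60,0],[0,-27,-9,-60,0],[0,-27,-9,-60,0]]]';  python3 - <<'E'
from h import *
p,R=st()
rad=np.array([.688,.726,0]);print(R.T@rad,R.T@[0,0,1])
E
```

```text
clock: 6.4
eef_pos: [0.1811, 0.2393, 0.8611]
tool_rot: [0.764, 0.487, 0.414, -0.088]
ft_force: [-0.2, 0.2, 0.1]
grip_width: -0.0
clock: 7.02
eef_pos: [0.1066, 0.1542, 0.9066]
tool_rot: [0.731, 0.458, 0.496, -0.104]
ft_force: [-0.9, -0.0, 0.8]
grip_width: -0.0002
t 7.03 p [0.1066 0.1542 0.9066] q [ 0.2755 -0.3102  1.2748  2.149   0.4252  0.9633] w -0.0002 F [-0.8599 -0.0212  0.751 ]
X [0.0894 0.5657 0.8198] Y [ 0.7726 -0.5589  0.3014] Z [ 0.6286  0.6064 -0.487 ] zaz 44.0 pitchdown 29.1  base az 55.3 r 0.188
[0.4722 0.1258 0.8727] [ 0.8198  0.3014 -0.487 ]
```

```bash
python3 -m inch '[[[0,-27,-9,-60,0],[0,-27,-9,-60,0],[0,-27,-9,-60,0],[0,-27,-9,-60,0],[0,-27,-9,-60,0]]]';  python3 - <<'E'
from h import *
p,R=st()
rad=np.array([.688,.726,0]);print(R.T@rad,R.T@[0,0,1])
E
```

```text
clock: 7.65
eef_pos: [0.0381, 0.047, 0.911]
tool_rot: [0.707, 0.444, 0.539, -0.115]
ft_force: [-1.0, 0.3, 0.5]
grip_width: -0.0
t 7.65 p [0.0381 0.047  0.911 ] q [ 0.7355 -0.471   1.2742  2.1488  0.0322  1.2058] w -0.0000 F [-0.9981  0.2775  0.5186]
X [0.0248 0.5036 0.8636] Y [ 0.7509 -0.5796  0.3165] Z [ 0.6599  0.6407 -0.3925] zaz 44.2 pitchdown 23.1  base az 51.0 r 0.061
[0.3827 0.0959 0.9191] [ 0.8636  0.3165 -0.3925]
```

```bash
python3 -m inch '[[[0,-27,-9,-60,0],[0,-27,-9,-60,0],[0,-27,-9,-60,0],[0,-27,-9,-60,0],[0,-27,-9,-60,0]]]';  python3 -m inch '[[[0,-27,-9,-60,0],[0,-27,-9,-60,0],[0,-27,-9,-60,0],[0,-27,-9,-60,0],[0,-27,-9,-60,0]]]';  python3 - <<'E'
from h import *
p,R=st()
go([.20,0,.75],R,p)
go([.25,-.2,.5],R,p)
E
```

```text
clock: 8.28
eef_pos: [-0.0105, -0.009, 0.9133]
tool_rot: [0.68, 0.427, 0.583, -0.124]
ft_force: [0.6, -1.3, -1.0]
grip_width: -0.0
clock: 8.9
eef_pos: [-0.0615, -0.0621, 0.9078]
tool_rot: [0.651, 0.409, 0.625, -0.133]
ft_force: [0.6, 0.6, 0.0]
grip_width: 0.0001
t 8.90 p [-0.0615 -0.0621  0.9078] q [ 0.7752 -0.6906  1.2738  2.1487 -0.0046  1.2204] w 0.0001 F [0.5994 0.5736 0.017 ]
X [-0.1162  0.3668  0.923 ] Y [ 0.6992 -0.6298  0.3383] Z [ 0.7054  0.6847 -0.1833] zaz 44.1 pitchdown 10.6  base az -134.7 r 0.087
shift cm [-15.3268   9.0327  25.5881]
shift cm [-46.3188  16.668   20.0026]
```

Run:
```python
from h import *
p,R=st()
go([.12,-.18,.72],R,p)
```

```text
t 8.90 p [-0.0615 -0.0621  0.9078] q [ 0.7752 -0.6906  1.2738  2.1487 -0.0046  1.2204] w 0.0001 F [0.5994 0.5736 0.017 ]
X [-0.1162  0.3668  0.923 ] Y [ 0.6992 -0.6298  0.3383] Z [ 0.7054  0.6847 -0.1833] zaz 44.1 pitchdown 10.6  base az -134.7 r 0.087
shift cm [-23.7681  13.7608   8.17  ]
```

```bash
python3 -m inch '[[[0,-5,2.8,1.6,0],[0,-10,5.5,3.2,0],[0,-15,8.3,5,0],[0,-20,11,6.5,0],[0,-24,14,8,0]]]';  python3 - <<'E'
from h import *
p,R=st()
go([.3,-.22,.5],R,p)
E
```

```text
clock: 9.52
eef_pos: [0.1111, -0.1839, 0.7795]
tool_rot: [0.663, 0.419, 0.606, -0.129]
ft_force: [-1.0, -0.1, -0.0]
grip_width: 0.0
t 9.53 p [ 0.1111 -0.1839  0.7795] q [ 1.3374 -1.0476  0.6608  1.9824 -0.5472  1.3631] w 0.0000 F [-1.0219 -0.0697 -0.027 ]
X [-0.0862  0.3989  0.913 ] Y [ 0.7125 -0.6158  0.3363] Z [ 0.6964  0.6795 -0.2311] zaz 44.3 pitchdown 13.4  base az -58.9 r 0.215
shift cm [-28.5858   6.2829  17.1592]
```

Run:
```python
from h import *
p,R=st()
go([.08,-.05,.84],R,p)
go([.18,.08,.82],R,p)
```

```text
t 9.53 p [ 0.1111 -0.1839  0.7795] q [ 1.3374 -1.0476  0.6608  1.9824 -0.5472  1.3631] w 0.0000 F [-1.0219 -0.0697 -0.027 ]
X [-0.0862  0.3989  0.913 ] Y [ 0.7125 -0.6158  0.3363] Z [ 0.6964  0.6795 -0.2311] zaz 44.3 pitchdown 13.4  base az -58.9 r 0.215
shift cm [11.1307 -8.4277  5.5315]
shift cm [13.6283 -9.9813 21.7903]
```

```bash
python3 -m inch '[[[0,5,-3.5,2.5,0],[0,10,-7,5,0],[0,12,-8.5,10,0],[0,13,-9.5,16,0],[0,13.6,-10,22,0]]]';  python3 - <<'E'
from h import *
p,R=st()
go([.3,.1,.74],R,p)
go([.32,-.1,.65],R,p)
E
```

```text
clock: 10.15
eef_pos: [0.1831, 0.0834, 0.818]
tool_rot: [0.665, 0.417, 0.606, -0.127]
ft_force: [1.6, -1.2, 0.9]
grip_width: -0.0001
t 10.15 p [0.1831 0.0834 0.818 ] q [ 1.3961 -0.8683  0.2452  1.4017 -0.6098  1.3843] w -0.0001 F [ 1.5962 -1.2498  0.8645]
X [-0.0834  0.4017  0.9119] Y [ 0.7086 -0.6195  0.3378] Z [ 0.7006  0.6744 -0.233 ] zaz 43.9 pitchdown 13.5  base az 24.5 r 0.201
shift cm [-7.4189  4.6242 11.125 ]
shift cm [-23.8282  15.3917   1.1351]
```

Run:
```python
from h import *
C=cloud(optics.camera_info("scene"),np.load("pics/scene0.npy"))
print([C[v,u] for u,v in [(255,20),(345,10),(300,15),(255,85),(355,85)]])
p,R=st()
go([.35,.15,.75],R,p)
```

```text
[array([0.6798, 0.1304, 0.5507]), array([0.7885, 0.053 , 0.5501]), array([0.733 , 0.0913, 0.5515]), array([0.6227, 0.0703, 0.5111]), array([ 0.7495, -0.0234,  0.4819])]
t 10.15 p [0.1831 0.0834 0.818 ] q [ 1.3961 -0.8683  0.2452  1.4017 -0.6098  1.3843] w -0.0001 F [ 1.5962 -1.2498  0.8645]
X [-0.0834  0.4017  0.9119] Y [ 0.7086 -0.6195  0.3378] Z [ 0.7006  0.6744 -0.233 ] zaz 43.9 pitchdown 13.5  base az 24.5 r 0.201
shift cm [-4.9155  5.4076 17.7672]
```

```bash
python3 -m inch '[[[0,-1.6,1.8,6,0],[0,-3.2,3.6,12,0],[0,-5,5.4,18,0],[0,-8.5,9.8,17,0],[0,-12,14,15.5,0]]]';  python3 - <<'E'
from h import *
p,R=st()
go([.40,-.08,.65],R,p)
E
```

```text
clock: 10.78
eef_pos: [0.3139, 0.0541, 0.726]
tool_rot: [0.653, 0.423, 0.613, -0.135]
ft_force: [-0.9, -0.6, 0.3]
grip_width: -0.0
t 10.78 p [0.3139 0.0541 0.726 ] q [ 2.2344 -0.9668  0.141   2.1465 -1.3226  2.2387] w -0.0000 F [-0.8962 -0.5943  0.2971]
X [-0.1093  0.3868  0.9156] Y [ 0.7185 -0.6058  0.3417] Z [ 0.6869  0.6952 -0.2117] zaz 45.3 pitchdown 12.2  base az 9.8 r 0.319
shift cm [-13.0842  11.7088  -1.8015]
```

Run:
```python
from h import *
p,R=st()
go([.24,.24,.76],R,p)
go([.36,.36,.70],R,p)
```

```text
t 10.78 p [0.3139 0.0541 0.726 ] q [ 2.2344 -0.9668  0.141   2.1465 -1.3226  2.2387] w -0.0000 F [-0.8962 -0.5943  0.2971]
X [-0.1093  0.3868  0.9156] Y [ 0.7185 -0.6058  0.3417] Z [ 0.6869  0.6952 -0.2117] zaz 45.3 pitchdown 12.2  base az 9.8 r 0.319
shift cm [ 11.1157 -15.4141   7.127 ]
shift cm [  8.9518 -16.1123  24.9828]
```

```bash
python3 -m inch '[[[0,4,-5.2,2.4,0],[0,8,-10.4,4.8,0],[0,11,-15.4,7,0],[0,10,-15.7,13,0],[0,9.5,-16,19,0]]]';  python3 - <<'E'
from h import *
p,R=st()
go([.38,.36,.70],R,p)
go([.43,.30,.68],R,p)
E
```

```text
clock: 11.4
eef_pos: [0.2017, 0.1991, 0.7336]
tool_rot: [0.65, 0.423, 0.617, -0.134]
ft_force: [-0.2, -0.5, 0.4]
grip_width: 0.0001
t 11.40 p [0.2017 0.1991 0.7336] q [ 2.3306 -0.6692  0.0537  2.1484 -1.3648  2.6301] w 0.0001 F [-0.1596 -0.5159  0.4203]
X [-0.1191  0.3844  0.9155] Y [ 0.7147 -0.6068  0.3478] Z [ 0.6892  0.6957 -0.2024] zaz 45.3 pitchdown 11.7  base az 44.6 r 0.283
shift cm [ 0.9806  1.813  24.1615]
shift cm [-3.7522  8.3319 23.838 ]
```

```bash
python3 -m inch '[[[0,0.2,0,6,0],[0,0.5,0,12,0],[0,0.7,0.5,18,0],[0,1,1,24,0],[0,1,1.8,28,0]]]';  python3 - <<'E'
from h import *
p,R=st()
go([.43,.30,.68],R,p)
E
```

```text
clock: 12.02
eef_pos: [0.1904, 0.1952, 0.6107]
tool_rot: [0.756, 0.412, 0.498, -0.099]
ft_force: [-0.8, -1.0, -1.8]
grip_width: -0.0003
t 12.03 p [0.1904 0.1952 0.6107] q [ 1.696  -0.7904 -0.1654  1.4223 -0.8281  1.915 ] w -0.0003 F [-0.7798 -1.0158 -1.8093]
X [0.164  0.5244 0.8355] Y [ 0.7223 -0.6407  0.2603] Z [ 0.6719  0.5608 -0.4838] zaz 39.9 pitchdown 28.9  base az 45.7 r 0.273
shift cm [15.2215 12.3945 18.6245]
```

```bash
python3 -m inch '[[[0,4,2,6,0],[0,8,4,10,0],[0,11,6,14,0],[0,13,8,17,0],[0,15,10,19,0]]]';  python3 - <<'E'
from h import *
p,R=st()
go([.43,.20,.68],R,p)
go([.40,.0,.66],R,p)
E
```

```text
clock: 12.65
eef_pos: [0.3634, 0.2927, 0.6525]
tool_rot: [0.757, 0.41, 0.499, -0.099]
ft_force: [-1.4, 1.4, 1.2]
grip_width: -0.0
t 12.65 p [0.3634 0.2927 0.6525] q [ 0.6615 -0.4871 -0.0734  0.9179  0.0266  1.2543] w -0.0000 F [-1.4322  1.4329  1.2086]
X [0.1654 0.5231 0.8361] Y [ 0.7197 -0.6436  0.2603] Z [ 0.6743  0.5587 -0.4829] zaz 39.6 pitchdown 28.9  base az 38.8 r 0.467
shift cm [-1.4511 11.4723 -2.0129]
shift cm [-14.0815  21.6654 -14.2429]
```

```bash
python3 - <<'E'
from h import *
p,R=st()
go([.40,.02,.63],R,p)
E
python3 -m inch '[[[0,-3,4,-2.4,-9],[0,-6,8,-4.8,-18],[0,-9,12.5,-7.2,-27],[0,-12,17,-9.6,-36],[0,-15,21,-12,-45]]]';  python3 - <<'E'
from h import *
p,R=st()
go([.40,-.12,.50],R,p)
E
```

```text
t 12.65 p [0.3634 0.2927 0.6525] q [ 0.6615 -0.4871 -0.0734  0.9179  0.0266  1.2543] w -0.0000 F [-1.4322  1.4329  1.2086]
X [0.1654 0.5231 0.8361] Y [ 0.7197 -0.6436  0.2603] Z [ 0.6743  0.5587 -0.4829] zaz 39.6 pitchdown 28.9  base az 38.8 r 0.467
shift cm [-15.5435  19.5971 -11.6768]
clock: 13.28
eef_pos: [0.3993, 0.0789, 0.6374]
tool_rot: [0.592, 0.632, 0.497, 0.062]
ft_force: [0.7, -0.2, -1.2]
grip_width: -0.0001
t 13.28 p [0.3993 0.0789 0.6374] q [-0.3762 -0.4113  0.0085  1.2956  0.8637 -0.1107] w -0.0001 F [ 0.7487 -0.1822 -1.2113]
X [-0.2917  0.8094  0.5097] Y [ 0.6864 -0.194   0.7009] Z [ 0.6662  0.5543 -0.499 ] zaz 39.8 pitchdown 29.9  base az 11.2 r 0.407
shift cm [-23.124   -5.721   -4.1252]
```

Run:
```python
from h import *
p,R=st()
go([.44,-.13,.42],R,p)
```

```text
t 13.28 p [0.3993 0.0789 0.6374] q [-0.3762 -0.4113  0.0085  1.2956  0.8637 -0.1107] w -0.0001 F [ 0.7487 -0.1822 -1.2113]
X [-0.2917  0.8094  0.5097] Y [ 0.6864 -0.194   0.7009] Z [ 0.6662  0.5543 -0.499 ] zaz 39.8 pitchdown 29.9  base az 11.2 r 0.407
shift cm [-29.1777  -8.389    1.9768]
```

```bash
python3 -m inch '[[[0,-5,0.5,-3,-9],[0,-11,0.5,-6,-18],[0,-17,-2,-5,-27],[0,-23,-5,-2,-36],[0,-29,-8.4,2,-36]]]';  python3 - <<'E'
from h import *
p,R=st()
go([.45,-.122,.13],R,p)
p,d=optics.camera("scene");cv2.imwrite("pics/s1.png",p[:,:,::-1])
E
```

```text
clock: 13.9
eef_pos: [0.4198, -0.0819, 0.5088]
tool_rot: [0.366, 0.785, 0.452, 0.215]
ft_force: [1.2, -1.3, -0.5]
grip_width: 0.0002
t 13.90 p [ 0.4198 -0.0819  0.5088] q [-0.818  -0.1434 -0.0998  1.5063  1.0451 -1.4545] w 0.0002 F [ 1.2437 -1.2677 -0.4735]
X [-0.64    0.7683 -0.0073] Y [0.3793 0.3242 0.8666] Z [ 0.6682  0.5519 -0.4989] zaz 39.6 pitchdown 29.9  base az -11.0 r 0.428
shift cm [ -4.7369 -32.9813  18.6957]
```

View pics/s1.png

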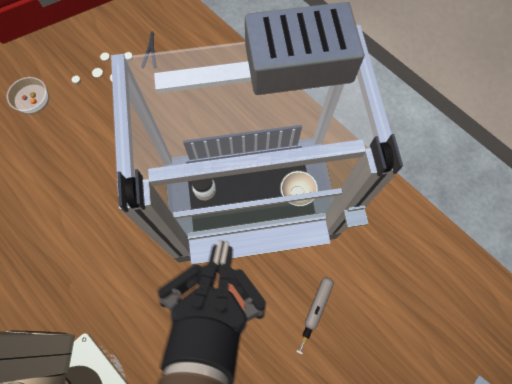

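```bash
python3 -m inch '[[[0,-2,-4.5,2,0],[0,-4,-10,5,0],[0,-4.7,-15.5,8.5,0],[0,-4.7,-21,12,0],[0,-4.7,-27,15.2,0]]]';  python3 - <<'E'
from h import *
p,R=st()
go([.45,-.122,.115],R,p)
E
```

```text
clock: 14.58
eef_pos: [0.4442, -0.1204, 0.2024]
tool_rot: [0.369, 0.785, 0.451, 0.209]
ft_force: [1.0, -1.1, -0.8]
grip_width: -0.0001
t 14.57 p [ 0.4442 -0.1204  0.2024] q [-0.8381  0.191  -0.6088  0.7127  1.0403 -1.4973] w -0.0001 F [ 1.0444 -1.1354 -0.8101]
X [-0.6407  0.7677  0.0051] Y [0.3906 0.3203 0.863 ] Z [ 0.6609  0.555  -0.5051] zaz 40.0 pitchdown 30.3  base az -15.2 r 0.460
shift cm [-0.5426 -7.3706  4.7087]
```

```bash
python3 -m inch '[[[0,-0.3,-2.5,1.6,0],[0,-0.5,-5,3.2,0],[0,-0.5,-7.4,4.7,0],[0,-0.5,-7.4,4.7,0],[0,-0.5,-7.4,4.7,0]]]';  python3 - <<'E'
from h import *
p,R=st()
go([.5155,-.0675,.116],R,p)
for n in["scene","wrist","top"]:
    im,d=optics.camera(n);cv2.imwrite(f"pics/{n}2.png",im[:,:,::-1]);np.save(f"pics/{n}2.npy",d)
a=cv2.imread("pics/scene2.png")[200:384,160:400];b=cv2.imread("pics/top2.png")[140:384,180:420]
cv2.imwrite("pics/m2.png",np.hstack([cv2.resize(a,(400,307)),cv2.resize(b,(400,407))[:307]]))
E
```

```text
clock: 15.2
eef_pos: [0.4497, -0.1219, 0.1155]
tool_rot: [0.369, 0.785, 0.452, 0.209]
ft_force: [-0.4, 0.2, -0.7]
grip_width: 0.0002
t 15.20 p [ 0.4497 -0.1219  0.1155] q [-0.8304  0.3692 -0.6932  0.4364  1.0401 -1.4817] w 0.0002 F [-0.3901  0.1728 -0.7238]
X [-0.6407  0.7678  0.005 ] Y [0.3904 0.3201 0.8632] Z [ 0.6612  0.555  -0.5048] zaz 40.0 pitchdown 30.3  base az -15.2 r 0.466
shift cm [-0.0369  4.3588  7.3461]
```

View pics/m2.png

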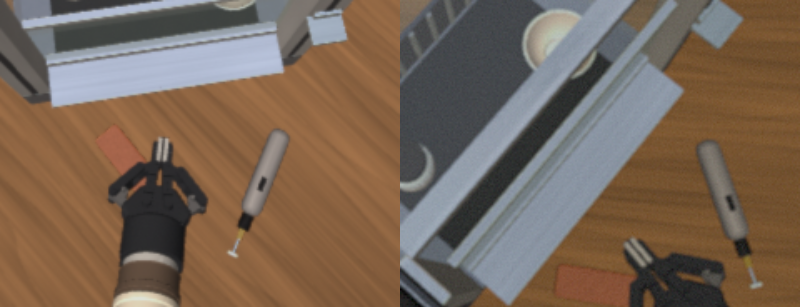

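View pics/wrist2.png

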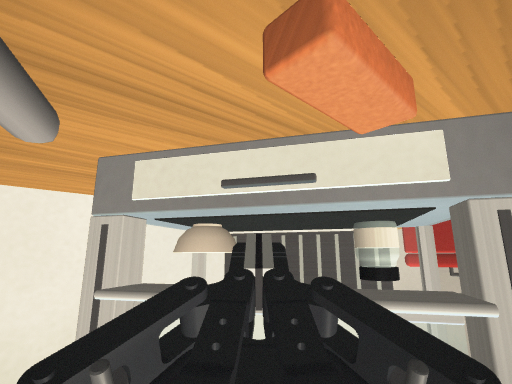

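```bash
python3 -m inch '[[[0,0,1.2,2,0],[0,0,2.4,4,0],[0,0,3.6,6,0],[0,0,4.2,7.1,0],[0,0,4.2,7.1,0]]]';  python3 - <<'E'
from h import *
p,R=st()
for n in["scene","wrist","top"]:
    im,d=optics.camera(n);cv2.imwrite(f"pics/{n}3.png",im[:,:,::-1]);np.save(f"pics/{n}3.npy",d)
a=cv2.imread("pics/scene3.png")[200:384,160:400];b=cv2.imread("pics/top3.png")[140:384,180:420]
cv2.imwrite("pics/m3.png",np.hstack([cv2.resize(a,(400,307)),cv2.resize(b,(400,407))[:307]]))
E
```

```text
clock: 15.98
eef_pos: [0.5138, -0.069, 0.1173]
tool_rot: [0.367, 0.786, 0.451, 0.21]
ft_force: [0.1, -0.8, -1.0]
grip_width: 0.0003
t 15.97 p [ 0.5138 -0.069   0.1173] q [-0.619   0.358  -0.7479  0.0584  0.9894 -1.0943] w 0.0003 F [ 0.1482 -0.8249 -1.0467]
X [-0.6421  0.7666  0.0007] Y [0.3871 0.3235 0.8634] Z [ 0.6617  0.5546 -0.5045] zaz 40.0 pitchdown 30.3  base az -7.6 r 0.518
```

View pics/m3.png

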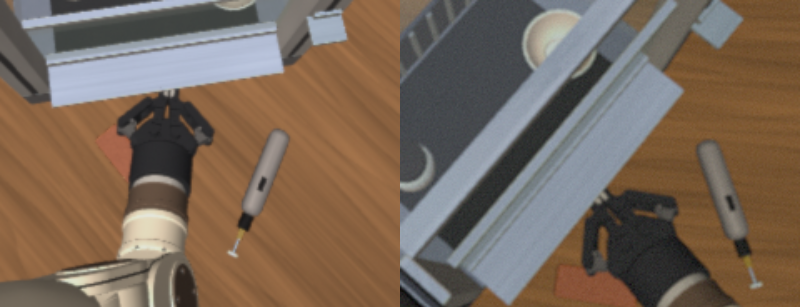

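View pics/wrist3.png

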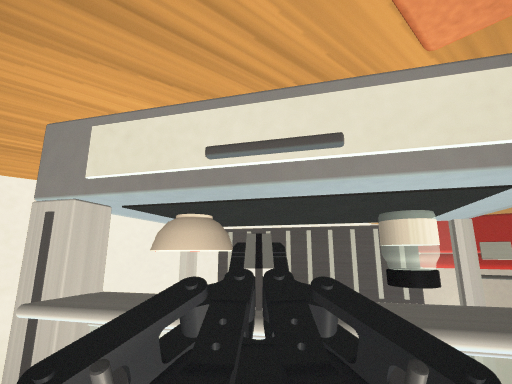

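```bash
cat >> h.py <<'E'
def measure(C,label):
    # lip / pointer tops in hood coords by depth cloud
    yaw=np.arctan2(.814,.581); xh=np.array([np.cos(yaw),np.sin(yaw),0]); yh=np.array([-xh[1],xh[0],0])
    L=np.array([.509,-.073,0]); Q=C-L; a=Q@xh; b=Q@yh; z=C[...,2]
    lip=(a>.005)&(a<.030)&(abs(b)<.135)&(z>.10)&(z<.33)
    ptr=(a>.006)&(a<.025)&(b<-.164)&(b>-.196)&(z>.25)&(z<.32)
    m=z[lip]; 
    print(label,"lip n%d med %.4f p10 %.4f p90 %.4f"%(lip.sum(),np.median(m),*np.percentile(m,[10,90])),"right part %.4f"%np.median(z[lip&(b<-.08)]),"left %.4f"%np.median(z[lip&(b>.07)]),"| ptr n%d med %.4f"%(ptr.sum(),np.median(z[ptr])))
E
python3 - <<'E'
from h import *
for n in["scene","top"]:
  for k in "03": measure(cloud(optics.camera_info(n),np.load(f"pics/{n}{k}.npy")),n+k)
E
python3 -m inch '[[[0,0,0.5,-0.3,0],[0,0,1.1,-0.6,0],[0,0,1.8,-1.05,0],[0,0,2.6,-1.5,0],[0,0,3.45,-2,0]]]';  python3 - <<'E'
from h import *
p,R=st()
for n in["scene","wrist","top"]:
    im,d=optics.camera(n);cv2.imwrite(f"pics/{n}4.png",im[:,:,::-1]);np.save(f"pics/{n}4.npy",d)
    if n!="wrist": measure(cloud(optics.camera_info(n),d),n)
a=cv2.imread("pics/scene4.png")[200:384,160:400];b=cv2.imread("pics/top4.png")[140:384,180:420]
cv2.imwrite("pics/m4.png",np.hstack([cv2.resize(a,(400,307)),cv2.resize(b,(400,407))[:307]]))
E
```

```text
scene0 lip n1376 med 0.1518 p10 0.1498 p90 0.1536 right part 0.1516 left 0.1521 | ptr n166 med 0.2912
scene3 lip n1388 med 0.1517 p10 0.1498 p90 0.1537 right part 0.1517 left 0.1519 | ptr n162 med 0.2912
top0 lip n2012 med 0.1524 p10 0.1506 p90 0.1542 right part 0.1522 left 0.1525 | ptr n224 med 0.2920
top3 lip n2006 med 0.1523 p10 0.1505 p90 0.1541 right part 0.1522 left 0.1524 | ptr n221 med 0.2918
clock: 16.75
eef_pos: [0.5132, -0.0701, 0.1569]
tool_rot: [0.369, 0.785, 0.451, 0.21]
ft_force: [-1.1, -2.5, -3.9]
grip_width: -0.0004
t 16.75 p [ 0.5132 -0.0701  0.1569] q [-0.6213  0.2665 -0.7109  0.1888  0.9881 -1.0939] w -0.0004 F [-1.0726 -2.5118 -3.9243]
X [-0.6397  0.7686  0.0026] Y [0.3902 0.3219 0.8626] Z [ 0.6622  0.5528 -0.5058] zaz 39.9 pitchdown 30.4  base az -7.8 r 0.518
scene lip n1481 med 0.1812 p10 0.1793 p90 0.1832 right part 0.1810 left 0.1813 | ptr n165 med 0.2914
top lip n2171 med 0.1838 p10 0.1821 p90 0.1856 right part 0.1838 left 0.1838 | ptr n223 med 0.2919
```

View pics/m4.png

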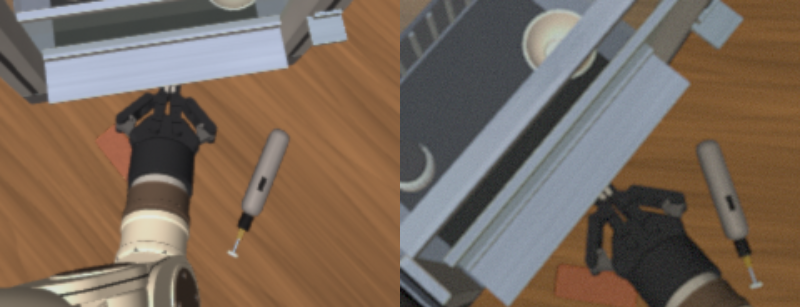

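```bash
python3 -m inch '[[[0,0,0.9,-0.5,0],[0,0,1.8,-1.05,0],[0,0,2.7,-1.6,0],[0,0,3.6,-2.1,0],[0,0,4.5,-2.6,0]]]'; python3 -m inch '[[[0,0,0.9,-0.5,0],[0,0,1.7,-1,0],[0,0,2.5,-1.45,0],[0,0,3,-1.75,0],[0,0,3,-1.75,0]]]';  python3 - <<'E'
from h import *
p,R=st()
for n in["scene","wrist","top"]:
    im,d=optics.camera(n);cv2.imwrite(f"pics/{n}5.png",im[:,:,::-1]);np.save(f"pics/{n}5.npy",d)
    if n!="wrist": measure(cloud(optics.camera_info(n),d),n)
a=cv2.imread("pics/scene5.png")[180:364,160:400];b=cv2.imread("pics/top5.png")[100:344,180:420]
cv2.imwrite("pics/m5.png",np.hstack([cv2.resize(a,(400,307)),cv2.resize(b,(400,407))[:307]]))
E
```

```text
clock: 17.52
eef_pos: [0.5137, -0.0697, 0.2105]
tool_rot: [0.368, 0.785, 0.451, 0.211]
ft_force: [-3.1, -1.9, -4.1]
grip_width: 0.0001
clock: 18.15
eef_pos: [0.5142, -0.0697, 0.2464]
tool_rot: [0.367, 0.785, 0.452, 0.212]
ft_force: [-1.7, -1.6, -0.5]
grip_width: 0.0001
t 18.15 p [ 0.5142 -0.0697  0.2464] q [-0.6205  0.1042 -0.5976  0.4596  0.9916 -1.0932] w 0.0001 F [-1.7211 -1.6084 -0.5363]
X [-0.6411  0.7674 -0.0007] Y [0.385  0.3224 0.8648] Z [ 0.6639  0.5542 -0.5021] zaz 39.9 pitchdown 30.1  base az -7.7 r 0.519
scene lip n1814 med 0.2715 p10 0.2697 p90 0.2731 right part 0.2713 left 0.2716 | ptr n164 med 0.2911
top lip n2716 med 0.2721 p10 0.2705 p90 0.2736 right part 0.2720 left 0.2721 | ptr n223 med 0.2921
```

View pics/m5.png

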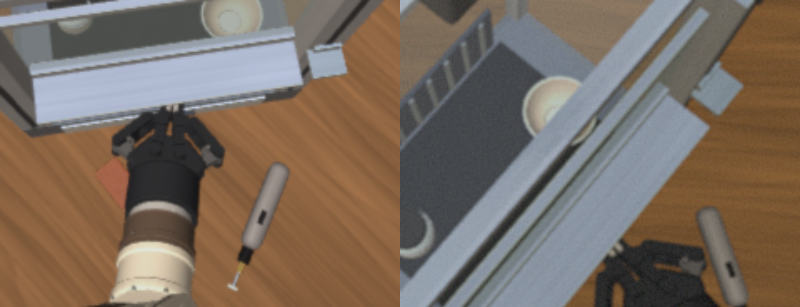

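View pics/wrist5.png

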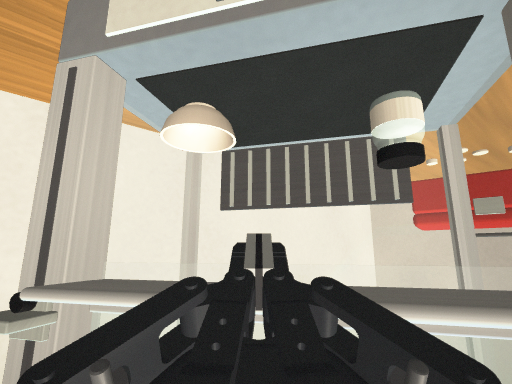

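```bash
python3 -m inch '[[[0,0,0.5,-0.3,0],[0,0,0.9,-0.52,0],[0,0,1.25,-0.72,0],[0,0,1.5,-0.86,0],[0,0,1.5,-0.86,0]]]';  python3 - <<'E'
from h import *
p,R=st()
for n in["scene","top"]:
    im,d=optics.camera(n);np.save(f"pics/{n}6.npy",d);cv2.imwrite(f"pics/{n}6.png",im[:,:,::-1])
    measure(cloud(optics.camera_info(n),d),n)
E
```

```text
clock: 18.92
eef_pos: [0.5144, -0.0695, 0.2638]
tool_rot: [0.367, 0.785, 0.452, 0.212]
ft_force: [-3.1, -0.5, -2.1]
grip_width: 0.0003
t 18.93 p [ 0.5144 -0.0695  0.2638] q [-0.6202  0.0791 -0.5709  0.5108  0.9921 -1.0928] w 0.0003 F [-3.1398 -0.5325 -2.062 ]
X [-0.6414  0.7672 -0.0007] Y [0.3845 0.3222 0.8651] Z [ 0.6639  0.5546 -0.5016] zaz 39.9 pitchdown 30.1  base az -7.7 r 0.519
scene lip n1883 med 0.2888 p10 0.2872 p90 0.2904 right part 0.2886 left 0.2888 | ptr n164 med 0.2911
top lip n2849 med 0.2895 p10 0.2881 p90 0.2909 right part 0.2895 left 0.2895 | ptr n224 med 0.2918
```

```bash
python3 -m inch '[[[0,0,0.12,-0.07,0],[0,0,0.2,-0.12,0],[0,0,0.2,-0.12,0],[0,0,0.2,-0.12,0],[0,0,0.2,-0.12,0]]]';  python3 - <<'E'
from h import *
p,R=st()
for n in["scene","top"]*2:
    im,d=optics.camera(n)
    measure(cloud(optics.camera_info(n),d),n)
E
```

```text
clock: 19.65
eef_pos: [0.5144, -0.0695, 0.266]
tool_rot: [0.367, 0.785, 0.452, 0.212]
ft_force: [-2.0, -0.6, -2.5]
grip_width: 0.0002
t 19.65 p [ 0.5144 -0.0695  0.266 ] q [-0.6203  0.0761 -0.5673  0.5175  0.9924 -1.0929] w 0.0002 F [-1.9533 -0.6058 -2.4814]
X [-0.6415  0.7672 -0.0006] Y [0.3843 0.3221 0.8652] Z [ 0.6639  0.5547 -0.5014] zaz 39.9 pitchdown 30.1  base az -7.7 r 0.519
scene lip n1900 med 0.2909 p10 0.2893 p90 0.2926 right part 0.2909 left 0.2909 | ptr n162 med 0.2912
top lip n2866 med 0.2916 p10 0.2901 p90 0.2931 right part 0.2915 left 0.2916 | ptr n224 med 0.2920
scene lip n1892 med 0.2909 p10 0.2893 p90 0.2926 right part 0.2908 left 0.2909 | ptr n163 med 0.2912
top lip n2860 med 0.2916 p10 0.2902 p90 0.2931 right part 0.2916 left 0.2917 | ptr n221 med 0.2919
```

```bash
python3 -m inch '[[[0,0,-0.5,0,0],[0,0,-1.2,0,0],[0,0,-2,0,0],[0,0,-4,-3,0],[0,0,-6,-7,0]]]'; python3 -m inch '[[[0,0,-1.5,-2.6,0],[0,0,-2.5,-4.3,0],[0,0,-2.5,-4.3,0],[0,0,-2.5,-4.3,0],[0,0,-2.5,-4.3,0]]]';  python3 - <<'E'
from h import *
p,R=st()
for n in["scene","top"]:
    im,d=optics.camera(n);cv2.imwrite(f"pics/{n}7.png",im[:,:,::-1])
    measure(cloud(optics.camera_info(n),d),n)
a=cv2.imread("pics/scene7.png")[180:384,140:400];b=cv2.imread("pics/top7.png")[100:384,180:420]
cv2.imwrite("pics/m7.png",np.hstack([cv2.resize(a,(400,314)),cv2.resize(b,(400,473))[:314]]))
E
```

```text
clock: 20.48
eef_pos: [0.4439, -0.1273, 0.2489]
tool_rot: [0.366, 0.785, 0.453, 0.211]
ft_force: [0.2, -1.3, -0.8]
grip_width: 0.0002
clock: 21.1
eef_pos: [0.406, -0.1587, 0.2488]
tool_rot: [0.365, 0.786, 0.453, 0.211]
ft_force: [-0.9, 0.1, 0.5]
grip_width: 0.0001
t 21.10 p [ 0.406  -0.1587  0.2488] q [-0.9807  0.1811 -0.4753  1.1002  1.0361 -1.7875] w 0.0001 F [-0.907   0.1406  0.4605]
X [-0.6441  0.7649 -0.0014] Y [0.3823 0.3235 0.8655] Z [ 0.6625  0.557  -0.5008] zaz 40.1 pitchdown 30.1  base az -21.3 r 0.436
scene lip n1886 med 0.2909 p10 0.2894 p90 0.2925 right part 0.2908 left 0.2910 | ptr n162 med 0.2912
top lip n2863 med 0.2917 p10 0.2902 p90 0.2931 right part 0.2917 left 0.2917 | ptr n222 med 0.2921
```

View pics/m7.png

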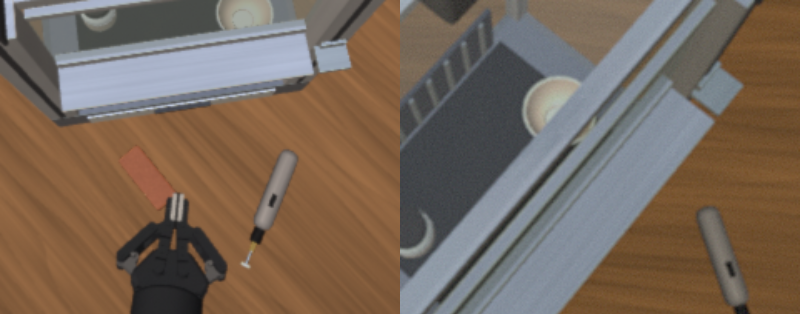

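The picture shows the lip flush with the pointer tab and the gripper free, about 13 cm in front of the lip. The rouge and handpiece are where they were, so I'm handing in.

Run:
```python
from workcell import ticket
print(ticket.job_done())
```

```text
the job is handed in; nothing more can be done
None
```

The window is up and standing with its lip level with the pointer tab, and I handed the job in at about 21 s of the 35 s allowed.

**How it was done:** The moves cannot tilt the tool directly. I tilted it by asking for poses past the arm's joint limits, high above and clear of the hood. That left the tool pointing into the hood, about 30° nose-down. I then brought the closed fingers under the middle of the lip and raised it about 139 mm in stages. Finally I dropped the fingers clear and backed away. The wrist force readings between stages were 6 N or less, and the lip was never gripped.

**Last checks, with the robot clear:**

| Camera | Lip top (m) | Pointer top (m) | Lip low by |
|---|---|---|---|
| scene | 0.2909 | 0.2912 | 0.3 mm |
| top | 0.2917 | 0.2921 | 0.4 mm |

- **Window holding:** The height did not change when the fingers left, beyond 0.1 mm of reading noise.
- **Things standing about:** The rouge, handpiece and bowl look unmoved in the pictures. The jar is only partly in view and looks the same too. I judged all four by eye and did not measure them.
- **Contact:** After coming away the force reading was back to about zero (1 N).

**What went less well:**
- **Wrong turn:** The arm first took a wrong configuration on its way to the front, which cost a few seconds in free space.
- **Tilt lost:** It also lost some of the tilt. The nose had been about 11° down, so the fingers met the lip at a slant, not flat underneath.

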